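# Washed bearing cones onto the drying rack, in order

### The job

The four washed bearing cones lie in the red tray, each in the same lane as its own outer race. Move the cones onto the four orange pegs of the drying rack, one flat on the deck over each peg, in the same left-to-right order as the races lie in the tray, so that every cone finds its own race again. Lower each cone right down before letting go (a dropped bearing is scrap), and leave the races where they are.

Things in the scene. Friction and masses are not known exactly. Their poses are not given: they have to be found in the camera images.
- cone_small: loose tapered-roller-bearing cone (inner ring with its rollers) with a dark steel cage: a steel ring lying flat, big end up, 15 mm high, bore 27 mm right through, 44 mm across over the upper half and 38 mm over the lower half, about 85 g. Origin: centre of its underside; z up its axis. It starts on the floor of the red tray.
- cone_medium: loose tapered-roller-bearing cone (inner ring with its rollers) with a brass cage: a steel ring lying flat, big end up, 17 mm high, bore 32 mm right through, 52 mm across over the upper half and 46 mm over the lower half, about 130 g. Origin: centre of its underside; z up its axis. It starts on the floor of the red tray.
- cone_large: loose tapered-roller-bearing cone (inner ring with its rollers) with a black plastic cage: a steel ring lying flat, big end up, 18 mm high, bore 36 mm right through, 57 mm across over the upper half and 51 mm over the lower half, about 160 g. Origin: centre of its underside; z up its axis. It starts on the floor of the red tray.
- cone_largest: loose tapered-roller-bearing cone (inner ring with its rollers) with a green plastic cage: a steel ring lying flat, big end up, 20 mm high, bore 41 mm right through, 63 mm across over the upper half and 57 mm over the lower half, about 200 g. Origin: centre of its underside; z up its axis. It starts on the floor of the red tray.
- race_small: the outer race that belongs to cone_small: a loose bare steel ring, 51 mm outside, 38 to 44 mm inside, 11 mm high, lying flat in the red tray (floor 4 mm thick, rim 15 mm above the bench) 105 mm behind its cone, in the same lane (tape strips divide the tray into four lanes 90 mm apart). Origin: centre of its underside; x points along the lane from cone to race (away from the robot), y along the row, to the left. It stays there.
- race_medium: the outer race that belongs to cone_medium: a loose bare steel ring, 60 mm outside, 47 to 53 mm inside, 13 mm high, lying flat in the red tray (floor 4 mm thick, rim 15 mm above the bench) 105 mm behind its cone, in the same lane (tape strips divide the tray into four lanes 90 mm apart). Origin: centre of its underside; x points along the lane from cone to race (away from the robot), y along the row, to the left. It stays there.
- race_large: the outer race that belongs to cone_large: a loose bare steel ring, 66 mm outside, 53 to 59 mm inside, 14 mm high, lying flat in the red tray (floor 4 mm thick, rim 15 mm above the bench) 105 mm behind its cone, in the same lane (tape strips divide the tray into four lanes 90 mm apart). Origin: centre of its underside; x points along the lane from cone to race (away from the robot), y along the row, to the left. It stays there.
- race_largest: the outer race that belongs to cone_largest: a loose bare steel ring, 73 mm outside, 60 to 66 mm inside, 15 mm high, lying flat in the red tray (floor 4 mm thick, rim 15 mm above the bench) 105 mm behind its cone, in the same lane (tape strips divide the tray into four lanes 90 mm apart). Origin: centre of its underside; x points along the lane from cone to race (away from the robot), y along the row, to the left. It stays there.
- peg_1: peg 1 of 4 of the drying rack, counted from the left (left = the robot's left, +y): a fixed upright orange peg 9 mm thick with a round tip, 40 mm tall, standing in the slot of a flat dark steel deck 120 mm deep and 360 mm long, whose top is 30 mm above the bench. Pegs stand 74 to 106 mm apart. Origin: centre of the peg at the deck's top face; z up, y along the row, to the left.
- peg_2: peg 2 of 4 of the drying rack, counted from the left (left = the robot's left, +y): a fixed upright orange peg 9 mm thick with a round tip, 40 mm tall, standing in the slot of a flat dark steel deck 120 mm deep and 360 mm long, whose top is 30 mm above the bench. Pegs stand 74 to 106 mm apart. Origin: centre of the peg at the deck's top face; z up, y along the row, to the left.
- peg_3: peg 3 of 4 of the drying rack, counted from the left (left = the robot's left, +y): a fixed upright orange peg 9 mm thick with a round tip, 40 mm tall, standing in the slot of a flat dark steel deck 120 mm deep and 360 mm long, whose top is 30 mm above the bench. Pegs stand 74 to 106 mm apart. Origin: centre of the peg at the deck's top face; z up, y along the row, to the left.
- peg_4: peg 4 of 4 of the drying rack, counted from the left (left = the robot's left, +y): a fixed upright orange peg 9 mm thick with a round tip, 40 mm tall, standing in the slot of a flat dark steel deck 120 mm deep and 360 mm long, whose top is 30 mm above the bench. Pegs stand 74 to 106 mm apart. Origin: centre of the peg at the deck's top face; z up, y along the row, to the left.
Things that resemble listed ones, but are neither listed nor needed, are in the scene too. Leave any blue look-alike of the race_large alone.

How it is judged:
By the outcome, as a careful person would: the job done as asked, in the order asked, and still so for the second after the job is handed in, with the robot touching nothing.
It also fails if it takes over 99 s, if anything falls off the work surface, if the arm or the gripper's body presses on something with over 40 N, if the wrist force passes 120 N, or if a joint passes its speed limit or range.

### The arm

A 7-joint arm with a two-finger parallel gripper is mounted at the origin on the work surface. World frame = base frame: x ahead of the robot, y to its left, z up, the work surface at z = 0. Lengths are in m, angles in rad, forces in N, time in s.
With the tool pointing down it reaches from about 0.4 to 0.85 m from the base axis. Payload 10.4 kg.
Tool frame: the origin (TCP) lies at the very end of the fingers, on their centre line; the grasp point (between the pads) lies 19 mm behind it; z points along the fingers, y is the direction in which the jaws open and shut (so a half turn about z gives the same grasp; the last joint's range is limited). The gripper opens to 85 mm and grips with 20 to 120 N. Pads are 22 mm wide; open, the fingers measure 114 mm over their backs; the gripper's body (76 mm by 85 mm) begins 54 mm behind the grasp point. The pads swing forward as they close: fully open they stand 13 mm farther back than shut.
Start: joints at [1.158, 0.332, -0.065, 1.46, 0.022, 1.35, -0.088], TCP at [0.238, -0.578, 0.231] pointing down, gripper open.
Joint ranges: [-2.6, 2.6], [-0.5, 2.12], [-1.47, 1.34], [0.16, 2.42], [-1.27, 4.41], [0.06, 2.06], [-2.6, 2.6]. Speed limits (rad/s): [2.22, 2.22, 2.79, 2.79, 3.14, 3.14, 3.14].

### API

Orientations are given as a rotation vector (axis times angle).
In Python, from bench import get_obs, capture, camera_params, job_done gives the robot as it stands.
- The arm moves only by the tool apply_moves, never from a script. Its argument "targets" is a list of rows, each a list of 7 numbers: the opening, from 0 (shut) to 1 (fully open), then the shift along the tool's x, y, z in mm, then the turn, a rotation vector about the tool's x, y, z in rad. In form: [[jaw, dx, dy, dz, ax, ay, az], ...]. A call has 1 to 10 rows; each row shifts and turns the commanded pose from where the row before left it, along the tool's axes as they then stand; what a row does not reach is not made up. A row lasts 1/8 s, in which the tool goes at most 62.5 mm and 10.7 degrees, less where a joint would pass 70% of its speed; a pose out of reach is approached as far as the arm can. A call is refused whole if a number of a shift passes 62.5 or a number of a turn 0.188, either way. A call with a gripper value outside its range is refused whole. The fingers move at their own pace and stop on an object; the grip force is fixed at half the most. Time passes only in rows, so rows that do not move let the fingers close. It gives the time, the measured TCP pose, the force and the opening at its end, in the units of the state.
- get_obs(): the state, without advancing time (a new reading comes with each control period).
- capture(name): name is "scene" or "top" or "wrist"; returns (picture, depth): 400x640x3 uint8, blue, green, red; 400x640 float32, m along the optical axis (not along the pixel's ray), 0 where there is no reading.
- camera_params(name): a dict with "fov_y" (degrees; the focal length in pixels is half the picture's height over the tangent of half this angle, whatever the lens; pixels are square), "cx", "cy" (the principal point, pixels), "distortion" ([k1, k2, p1, p2, k3] as OpenCV has them; the pictures are not rectified), "pose" (4x4, takes a point from camera to world coordinates). Camera axes: x right, y down, z forward; pixel columns grow to the right and rows downward; lengths in m; the calibration is good to about 2 mm. A picture is of the moment at which its call begins: read the wrist's pose just before it. camera_params takes no time and is no camera call; for the wrist camera it gives the pose at the moment of the call.
- job_done(): hands the job in, once; it reports no verdict.
The state is a dict: "time_s": time; "qpos": joint angles; "dq": joint speeds; "joint_efforts": joint torques, N m; "tool_pos": TCP position; "orientation": TCP orientation; "wrist_force": force on the tool from outside, world axes, zero at the start; "wrist_torque": the same for the moment, N m; "finger_gap": opening from 0.0 (shut) to 1.0 (fully open).
Only numpy, scipy, OpenCV 4.12 (cv2) and the standard library are available. Lean on these libraries where they do the work, as an engineer would, in place of code of your own. Each camera call takes 0.05 s, during which the arm holds its last target. There are 200 camera calls.

## Working session

There is one attempt and no reset: what is moved stays moved. The work goes in short steps, Python scripts to look and compute and a tool call to move; the robot and the scene stay as the last step left them, time stands still between calls to the robot, and variables do not carry over. Pictures are saved under pics/ and viewed, about 12 in all and at most 16, crops included, and the job is handed in when it is done.

Besides the shell and the picture viewer there is one more tool, called after ">>>" in YAML: its name, and indented under it one key for each argument. apply_moves: Moves the arm, as the interface text tells. Its arguments: {"type":"object","properties":{"targets":{"type":"array","items":{"type":"array","items":{"type":"number"}}}},"required":["targets"]}

```bash
mkdir -p pics; ls; cat > h.py <<'E'
import numpy as np, cv2
from bench import *
def K(p):
    f=200/np.tan(np.radians(p['fov_y'])/2); return np.array([[f,0,p['cx']],[0,f,p['cy']],[0,0,1.]])
def shot(name,tag):
    p=camera_params(name); im,d=capture(name); cv2.imwrite(f'pics/{tag}.png',im); np.savez(f'pics/{tag}.npz',im=im,d=d,**{k:np.array(v) for k,v in p.items()}); return im,d,p
def cloud(d,p):
    v,u=np.mgrid[:400,:640]; pts=np.stack([u.ravel(),v.ravel()],1).astype(np.float64)
    n=cv2.undistortPoints(pts[:,None],K(p),np.array(p['distortion'],float))[:,0].reshape(400,640,2)
    c=np.dstack([n*d[...,None],d]); T=np.array(p['pose']); return c@T[:3,:3].T+T[:3,3]
E
python3 - <<'E'
from h import *
o=get_obs(); print({k:np.round(v,3) for k,v in o.items()})
for n in ['top','scene']:
    im,d,p=shot(n,n+'0'); print(n,p['fov_y'],p['distortion'],np.round(p['pose'],3).tolist())
E
```

```text
pics
{'time_s': np.float64(0.0), 'qpos': array([ 1.158,  0.333, -0.065,  1.461,  0.022,  1.35 , -0.088]), 'dq': array([ 0.   ,  0.   , -0.   ,  0.   ,  0.001, -0.   ,  0.001]), 'joint_efforts': array([-0.0000e+00, -6.2544e+01,  4.9000e-02, -3.9159e+01,  1.6000e-02,
        1.0000e-02, -0.0000e+00]), 'tool_pos': array([ 0.237, -0.578,  0.231]), 'orientation': array([-3.081e+00, -6.080e-01,  1.000e-03]), 'wrist_force': array([-0.123,  0.094, -0.393]), 'wrist_torque': array([ 0.039, -0.025,  0.006]), 'finger_gap': np.float64(1.0)}
top 53.0323969086565 [-0.01631092  0.          0.          0.          0.        ] [[-0.008, -0.984, 0.178, 0.379], [-1.0, 0.004, -0.025, 0.076], [0.024, -0.178, -0.984, 1.058], [0.0, 0.0, 0.0, 1.0]]
scene 52.671672005225176 [-0.10560951  0.          0.          0.          0.        ] [[-0.035, 0.7, -0.714, 1.435], [0.999, 0.01, -0.039, 0.098], [-0.021, -0.714, -0.699, 0.921], [0.0, 0.0, 0.0, 1.0]]
```

View pics/top0.png

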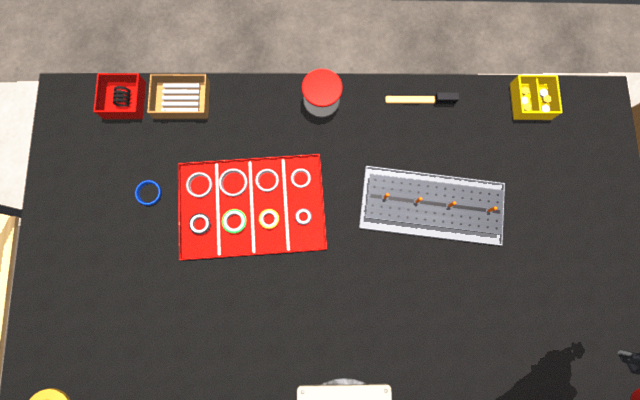

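View pics/scene0.png

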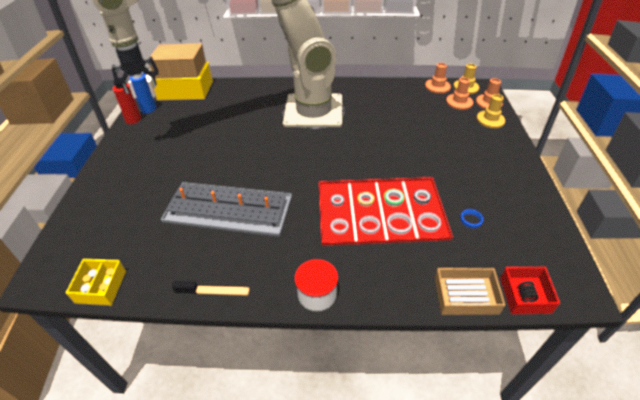

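The top picture shows the red tray (columns 178–326). The cones, left to right, are black/large (200,224), green/largest (234,221), brass/medium (269,218) and small (304,217), with their races behind at (199,184), (233,182), (267,180) and (301,177). The pegs are at (387,197), (419,201), (453,205) and (493,210).

Look-alikes: the blue ring (147,192), which I leave alone, and the races themselves, which are bare and sit in the far row. The orange/yellow cones in the scene view (440–495, 75–115) are unrelated.

Plan: large to peg 1, largest to peg 2, medium to peg 3, small to peg 4.

```bash
cat > m.py <<'E'
from h import *
z=np.load('pics/top0.npz'); im,d=z['im'],z['d']; p={k:z[k] for k in ['fov_y','cx','cy','distortion','pose']}
C=cloud(d,p); hsv=cv2.cvtColor(im,cv2.COLOR_BGR2HSV)
red=((hsv[...,0]<6)|(hsv[...,0]>174))&(hsv[...,1]>180)&(hsv[...,2]>100)
def ray(u,v,h):
    n=cv2.undistortPoints(np.array([[[u,v]]],float),K(p),p['distortion'])[0,0]; T=p['pose']; r=T[:3,:3]@[n[0],n[1],1]; return T[:3,3]+r*(h-T[2,3])/r[2]
print('table z',np.median(C[300:340,100:250,2]),'tray floor',np.median(C[240:252,190:310,2]),'deck',np.median(C[220:224,400:470,2]))
pr=[]
for n,(u,v),h in [('cL',(200,224),.022),('cXL',(234,221),.024),('cM',(269,218),.021),('cS',(304,217),.019),('rL',(199,184),.018),('rXL',(233,182),.019),('rM',(267,180),.017),('rS',(301,177),.015)]:
    m=np.zeros(red.shape,np.uint8); m[v-16:v+17,u-16:u+17]=255
    m[(red)|((hsv[...,1]<40)&(hsv[...,2]>200)&False)]=0
    nl,lab,st,ce=cv2.connectedComponentsWithStats(m)
    # enclosing circle of component nearest the guess
    best=max(range(1,nl),key=lambda i:st[i,4] if abs(ce[i]-[u,v]).max()<6 else 0)
    pts=np.argwhere(lab==best)[:,::-1].astype(np.float32); (c,r)=cv2.minEnclosingCircle(pts)
    w=ray(*c,h); print(n,np.round(c,1),'dia mm',round(2*(r+.5)/K(p)[0,0]*np.linalg.norm(w-p['pose'][:3,3])*1000,1),np.round(w,4),'z depth',round(np.percentile(C[lab==best][:,2],80),4)); 
org=(hsv[...,0]>6)&(hsv[...,0]<20)&(hsv[...,1]>120)
for u,v in [(387,197),(419,201),(453,205),(493,210)]:
    s=np.s_[v-10:v+11,u-10:u+11]; q=C[s][org[s]&(C[s][...,2]>.05)]; print('peg',len(q),np.round(q.mean(0),4),q[:,2].max().round(3))
big=cv2.resize(im[140:270,160:520],None,fx=2.2,fy=2.2,interpolation=cv2.INTER_CUBIC); cv2.imwrite('pics/c1.png',big)
E
python3 m.py
```

```text
table z 0.000213990678120779 tray floor 0.0042162609010572005 deck 0.029774757527166518
cL [199.4 223.4] dia mm 62.2 [0.5172 0.3683 0.022 ] z depth 0.0229
cXL [227.9 221. ] dia mm 102.7 [0.5229 0.2946 0.024 ] z depth 0.0246
cM [268.5 218.3] dia mm 59.8 [0.5299 0.1899 0.021 ] z depth 0.0221
cS [302.8 216. ] dia mm 48.6 [0.536  0.1007 0.019 ] z depth 0.0197
rL [198.7 184.1] dia mm 78.6 [0.6227 0.3762 0.018 ] z depth 0.0175
rXL [233. 182.] dia mm 125.6 [0.6278 0.2856 0.019 ] z depth 0.0176
rM [266.5 179.5] dia mm 70.0 [0.6349 0.1974 0.017 ] z depth 0.0165
rS [300.4 177.5] dia mm 60.1 [0.6407 0.1072 0.015 ] z depth 0.0144
peg 13 [ 0.5816 -0.1117  0.0635] 0.073
peg 13 [ 0.5712 -0.195   0.0635] 0.071
peg 16 [ 0.5603 -0.2808  0.0653] 0.072
peg 16 [ 0.5467 -0.3852  0.0612] 0.07
```

View pics/c1.png

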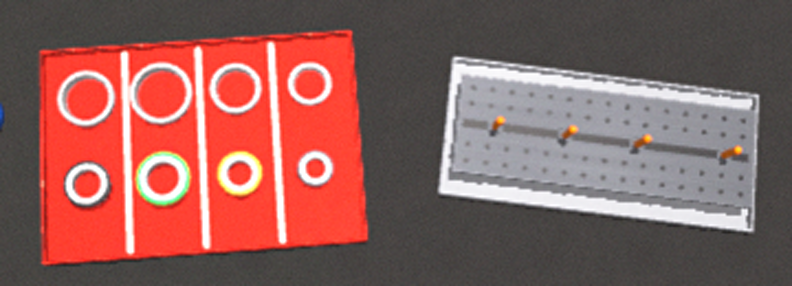

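>>> apply_moves:
  targets:
    - [1,0,0,0,0,0,-0.18]
    - [1,0,0,0,0,0,-0.18]
    - [1,0,0,0,0,0,-0.18]
    - [1,0,0,0,0,0,-0.18]
    - [1,0,0,0,0,0,-0.18]
    - [1,0,0,0,0,0,-0.18]
    - [1,0,0,0,0,0,-0.18]
    - [1,50,30,0,0,0,0]
    - [1,50,30,0,0,0,0]
    - [1,50,30,0,0,0,0]

```text
time_s: 1.35
tool_pos: [0.3159, -0.4196, 0.231]
orientation: [-2.132, -2.307, -0.0]
wrist_force: [0.4, -0.9, 0.9]
finger_gap: 0.999
```

>>> apply_moves:
  targets:
    - [1,50,30,0,0,0,0]
    - [1,50,30,0,0,0,0]
    - [1,50,30,0,0,0,0]
    - [1,55,20,0,0,0,0]
    - [1,55,20,0,0,0,0]
    - [1,55,20,0,0,0,0]
    - [1,55,10,0,0,0,0]
    - [1,55,10,0,0,0,0]
    - [1,55,10,0,0,0,0]
    - [1,55,0,0,0,0,0]

```text
time_s: 2.6
tool_pos: [0.4525, 0.1277, 0.2312]
orientation: [2.132, 2.307, 0.0]
wrist_force: [0.4, 0.8, -0.5]
finger_gap: 0.999
```

```bash
cat > plan.py <<'E'
from h import *
from scipy.spatial.transform import Rotation as R
def plan(x,y,z,yaw=None):
    "tool-frame mm to a world TCP target, and the turn about tool z to jaw-axis yaw (deg)"
    o=get_obs(); M=R.from_rotvec(o['orientation']).as_matrix(); D=M.T@(np.array([x,y,z])-o['tool_pos'])*1000
    yw=np.degrees(np.arctan2(M[1,1],M[0,1])); print('move mm',D.round(1),'yaw now',yw.round(2), '' if yaw is None else 'az %.3f'%-np.radians(yaw-yw))
E
python3 - <<'E'
from h import *
im,d,p=shot('wrist','w0'); print(p['fov_y'],p['distortion'],np.round(p['pose'],3).tolist(),get_obs()['tool_pos'])
C=cloud(d,p); print('valid',(d>0).mean(),[np.percentile(C[...,i][d>0],[1,99]).round(3) for i in range(3)])
E
```

```text
59.55930330209288 [-0.03402971  0.          0.          0.          0.        ] [[0.997, 0.076, 0.022, 0.447], [0.079, -0.958, -0.274, 0.197], [0.0, 0.275, -0.961, 0.373], [0.0, 0.0, 0.0, 1.0]] [0.45069186 0.13544533 0.23167138]
valid 0.99593359375 [array([0.102, 0.826]), array([-0.119,  0.296]), array([-0.002,  0.32 ])]
```

View pics/w0.png

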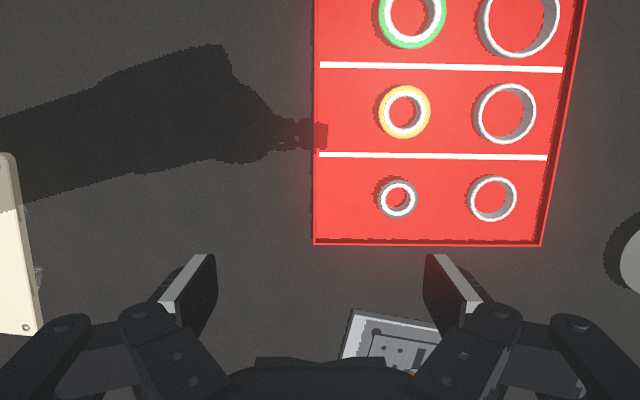

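>>> apply_moves:
  targets:
    - [1,60,10,0,0,0,0]
    - [1,55,10,0,0,0,0]
    - [1,0,0,0,0,0,0]
    - [1,0,0,0,0,0,0]

```text
time_s: 3.15
tool_pos: [0.4633, 0.2419, 0.2309]
orientation: [-2.131, -2.308, 0.001]
wrist_force: [0.2, -0.6, 0.2]
finger_gap: 0.996
```

```bash
cat > rings.py <<'E'
from h import *
G={'cL':(.5172,.3683),'cXL':(.5235,.279),'cM':(.5299,.1899),'cS':(.536,.1007),'rL':(.6227,.3762),'rXL':(.6278,.2856),'rM':(.6349,.1974),'rS':(.6407,.1072)}
def rings(tag,names,zmin=.012,rad=.045):
    z=np.load(f'pics/{tag}.npz'); d=z['d']; p={k:z[k] for k in ['fov_y','cx','cy','distortion','pose']}; C=cloud(d,p)
    for n in names:
        g=np.array(G[n]); m=(np.linalg.norm(C[...,:2]-g,axis=-1)<rad)&(C[...,2]>zmin)&(C[...,2]<.04)&(d>0); q=C[m]
        if len(q)<50: print(n,'few',len(q)); continue
        top=np.percentile(q[:,2],90); q=q[q[:,2]>top-.005]
        c,r=cv2.minEnclosingCircle(q[:,:2].astype(np.float32)*1000); print(n,len(q),'centre mm',np.round(c,1),'dia',round(2*r,1),'top',top.round(4),'mean',(q[:,:2].mean(0)*1000).round(1))
E
python3 - <<'E'
from rings import *
shot('wrist','w1'); print(get_obs()['tool_pos'])
rings('w0',['cXL','cM','cS','rM','rS']); print(); rings('w1',list(G))
E
```

```text
[0.46362817 0.24116886 0.23096672]
cXL 1421 centre mm [525.4 279.2] dia 63.0 top 0.0244 mean [526.2 268.5]
cM 1370 centre mm [531.2 190.8] dia 52.8 top 0.0213 mean [530.9 190.6]
cS 828 centre mm [537.1 100.5] dia 44.3 top 0.0193 mean [536.6 100.9]
rM 910 centre mm [635.6 197.2] dia 60.9 top 0.0175 mean [636.2 197.6]
rS 563 centre mm [641.  107.2] dia 51.7 top 0.0155 mean [640.9 107.8]

cL 1893 centre mm [519.  369.7] dia 57.4 top 0.0223 mean [518.8 370.3]
cXL 1842 centre mm [525.  280.2] dia 63.2 top 0.0243 mean [525. 281.]
cM 1109 centre mm [530.8 190.3] dia 52.0 top 0.0213 mean [530.5 190.8]
cS 681 centre mm [536.8  99.9] dia 44.5 top 0.0193 mean [536.7 101.2]
rL 1139 centre mm [623.8 377. ] dia 67.2 top 0.0185 mean [625.4 378.7]
rXL 1051 centre mm [630.  287.6] dia 73.7 top 0.0194 mean [631.6 288.5]
rM 744 centre mm [636.1 197.4] dia 60.8 top 0.0174 mean [636.5 197.4]
rS 67 centre mm [655.  124.2] dia 25.4 top 0.0156 mean [656.5 125.1]
```

```bash
python3 - <<'E'
from rings import *
from plan import *
z=np.load('pics/w1.npz'); d=z['d']; p={k:z[k] for k in ['fov_y','cx','cy','distortion','pose']}; C=cloud(d,p)
o=get_obs(); M=R.from_rotvec(o['orientation']).as_matrix(); L=(C-o['tool_pos'])@M*1000
m=(abs(L[...,0])<25)&(abs(L[...,1])<70)&(L[...,2]>-60)&(L[...,2]<30)
q=L[m]; print(len(q),q.min(0),q.max(0))
for a in range(-60,61,10):
    s=q[(q[:,1]>a-5)&(q[:,1]<a+5)]; 
    if len(s): print(a,len(s),'zmax',s[:,2].max().round(1),'z99',np.percentile(s[:,2],98).round(1))
plan(.519,.3697,.12,4.3)
E
```

```text
8700 [-10.87580409 -69.52347114 -59.98754299] [ 14.95982239  69.85465834 -12.02382663]
-60 468 zmax -19.3 z99 -23.6
-50 1446 zmax -15.9 z99 -18.6
-40 2365 zmax -12.0 z99 -14.3
40 2539 zmax -12.2 z99 -14.4
50 1378 zmax -15.2 z99 -18.9
60 376 zmax -21.2 z99 -26.3
move mm [123.9  65.3 110.8] yaw now 4.46 az 0.003
```

>>> apply_moves:
  targets:
    - [1,42,22,20,0,0,0]
    - [1,41,22,20,0,0,0]
    - [1,41,21,40,0,0,0]
    - [1,0,0,50,0,0,0]
    - [1,0,0,40,0,0,0]
    - [1,0,0,0,0,0,0]
    - [1,0,0,0,0,0,0]

```text
time_s: 4.08
tool_pos: [0.5197, 0.3707, 0.0633]
orientation: [2.133, 2.305, 0.003]
wrist_force: [-0.4, 0.7, 0.4]
finger_gap: 1.001
```

```bash
python3 -c "
from plan import *
plan(.519,.3697,.005,4.3)"
```

```text
move mm [-1.  -0.9 58.3] yaw now 4.45 az 0.003
```

>>> apply_moves:
  targets:
    - [1,-1,-1,22,0,0,0]
    - [1,0,0,20,0,0,0]
    - [1,0,0,16,0,0,0]
    - [1,0,0,0,0,0,0]
    - [0,0,0,0,0,0,0]
    - [0,0,0,0,0,0,0]
    - [0,0,0,0,0,0,0]
    - [0,0,0,0,0,0,0]

```text
time_s: 5.08
tool_pos: [0.5182, 0.3705, 0.0045]
orientation: [2.132, 2.307, 0.003]
wrist_force: [0.7, 0.4, 4.9]
finger_gap: 0.631
```

>>> apply_moves:
  targets:
    - [0,0,0,0,0,0,0]
    - [0,0,0,0,0,0,0]
    - [0,0,0,-15,0,0,0]
    - [0,0,0,-30,0,0,0]
    - [0,0,0,-45,0,0,0]
    - [0,0,0,-50,0,0,0]
    - [0,0,0,-10,0,0,0]
    - [0,0,0,0,0,0,0]

```text
time_s: 6.08
tool_pos: [0.5177, 0.3699, 0.1539]
orientation: [2.131, 2.307, 0.001]
wrist_force: [0.3, -0.4, -3.0]
finger_gap: 0.628
```

```bash
python3 - <<'E'
from rings import *
from plan import *
im,d,p=shot('wrist','w2'); print(get_obs()['tool_pos'],get_obs()['wrist_force'])
C=cloud(d,p); o=get_obs(); M=R.from_rotvec(o['orientation']).as_matrix(); L=(C-o['tool_pos'])@M*1000
cv2.imwrite('pics/w2c.png',cv2.resize(im[200:400,120:520],None,fx=2,fy=2))
for v in range(250,360,10): print(v,[tuple(L[v,u].round(0).astype(int)) for u in range(280,365,20)])
E
```

```text
[0.51735159 0.36942392 0.15262687] [ 1.31866647 -0.21324836 -2.5336285 ]
250 [(np.int64(13), np.int64(-15), np.int64(-18)), (np.int64(-63), np.int64(-18), np.int64(150)), (np.int64(-62), np.int64(1), np.int64(146)), (np.int64(-63), np.int64(19), np.int64(149)), (np.int64(13), np.int64(16), np.int64(-19))]
260 [(np.int64(-73), np.int64(-36), np.int64(150)), (np.int64(-64), np.int64(-17), np.int64(130)), (np.int64(-64), np.int64(1), np.int64(130)), (np.int64(-64), np.int64(18), np.int64(131)), (np.int64(9), np.int64(16), np.int64(-18))]
270 [(np.int64(-4), np.int64(-18), np.int64(-3)), (np.int64(-72), np.int64(-17), np.int64(128)), (np.int64(-84), np.int64(1), np.int64(150)), (np.int64(-73), np.int64(18), np.int64(129)), (np.int64(70), np.int64(0), np.int64(-144))]
280 [(np.int64(-6), np.int64(-17), np.int64(-8)), (np.int64(-94), np.int64(-18), np.int64(149)), (np.int64(-94), np.int64(1), np.int64(149)), (np.int64(-94), np.int64(19), np.int64(150)), (np.int64(-4), np.int64(17), np.int64(-11))]
290 [(np.int64(-6), np.int64(-16), np.int64(-15)), (np.int64(-98), np.int64(-18), np.int64(13
[... 857 characters left out ...]
49), np.int64(-39), np.int64(149)), (np.int64(-24), np.int64(-8), np.int64(-17)), (np.int64(-24), np.int64(0), np.int64(-17)), (np.int64(-24), np.int64(9), np.int64(-18)), (np.int64(-149), np.int64(40), np.int64(149))]
340 [(np.int64(-161), np.int64(-39), np.int64(149)), (np.int64(-161), np.int64(-19), np.int64(149)), (np.int64(-158), np.int64(1), np.int64(146)), (np.int64(-161), np.int64(21), np.int64(150)), (np.int64(-160), np.int64(40), np.int64(148))]
350 [(np.int64(-173), np.int64(-39), np.int64(149)), (np.int64(-164), np.int64(-19), np.int64(139)), (np.int64(-158), np.int64(1), np.int64(131)), (np.int64(-170), np.int64(21), np.int64(146)), (np.int64(-173), np.int64(41), np.int64(150))]
```

View pics/w2c.png

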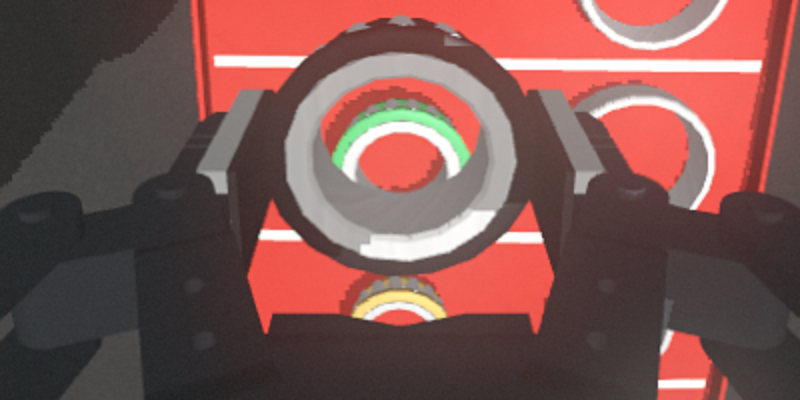

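```bash
cat > held.py <<'E'
from plan import *
def held(tag,h):
    "centre of the held ring in tool frame (mm)"
    z=np.load(f'pics/{tag}.npz'); d=z['d']; p={k:z[k] for k in ['fov_y','cx','cy','distortion','pose']}; C=cloud(d,p)
    o=get_obs(); M=R.from_rotvec(o['orientation']).as_matrix(); L=(C-o['tool_pos'])@M*1000
    m=(abs(L[...,0])<40)&(abs(L[...,1])<26)&(L[...,2]>-h-2.5)&(L[...,2]<-h+2.5); m[:,:282]&=True
    q=L[m]; lo,hi=np.percentile(q[:,0],[1,99]); print('x range',lo.round(1),hi.round(1),'mid',((lo+hi)/2).round(1),'ymid',np.percentile(q[:,1],[1,99]).round(1),'z',np.median(q[:,2]).round(1))
E
python3 -c "
from held import *
held('w2',18); plan(.57,-.22,.23,-7.3)"
```

```text
x range -26.3 27.0 mid 0.4 ymid [-25.3  25.3] z -18.0
move mm [-591.8    6.   -76.8] yaw now 4.52 az 0.206
```

>>> apply_moves:
  targets:
    - [0,-25,0,-20,0,0,0]
    - [0,-45,0,-20,0,0,0]
    - [0,-55,0,-20,0,0,0]
    - [0,-55,0,-20,0,0,0]
    - [0,-55,0,0,0,0,0]
    - [0,-55,0,0,0,0,0.05]
    - [0,-55,0,0,0,0,0.05]
    - [0,-55,0,0,0,0,0.05]
    - [0,-55,0,0,0,0,0.05]
    - [0,-50,0,0,0,0,0]

```text
time_s: 7.38
tool_pos: [0.5297, -0.1359, 0.2316]
orientation: [-2.352, -2.08, 0.002]
wrist_force: [0.9, -0.3, -1.5]
finger_gap: 0.631
```

>>> apply_moves:
  targets:
    - [0,-45,18,0,0,0,0]
    - [0,-40,18,0,0,0,0]
    - [0,0,0,0,0,0,0]
    - [0,0,0,0,0,0,0]

```text
time_s: 7.88
tool_pos: [0.5559, -0.2216, 0.2319]
orientation: [-2.349, -2.082, 0.001]
wrist_force: [0.8, 0.5, -1.5]
finger_gap: 0.627
```

```bash
cat > pegs.py <<'E'
from plan import *
P={1:(.5816,-.1117),2:(.5712,-.195),3:(.5603,-.2808),4:(.5467,-.3852)}
def pegs(tag):
    z=np.load(f'pics/{tag}.npz'); im,d=z['im'],z['d']; p={k:z[k] for k in ['fov_y','cx','cy','distortion','pose']}; C=cloud(d,p)
    hsv=cv2.cvtColor(im,cv2.COLOR_BGR2HSV); org=(hsv[...,0]>4)&(hsv[...,0]<22)&(hsv[...,1]>120)
    for k,g in P.items():
        m=org&(np.linalg.norm(C[...,:2]-g,axis=-1)<.02)&(C[...,2]>.032)&(C[...,2]<.08); q=C[m]
        if len(q)>20:
            t=q[q[:,2]>.066]; print(k,len(q),'xmid',((q[:,0].min()+q[:,0].max())/2).round(4),'tip mean',t.mean(0).round(4),'n',len(t),'zmax',q[:,2].max().round(4))
    m=(abs(C[...,0]-.56)<.1)&(C[...,2]<.035)&(C[...,2]>.025)&(d>0); print('deck z',np.median(C[m][:,2]))
E
python3 -c "
from pegs import *
shot('wrist','w3'); pegs('w3'); o=get_obs(); print(o['tool_pos']); plan(.5816,-.1117,.15,-7.3)"
```

```text
1 127 xmid 0.5841 tip mean [ 0.5838 -0.1145  0.0689] n 88 zmax 0.0715
2 108 xmid 0.573 tip mean [ 0.573  -0.1972  0.0686] n 75 zmax 0.071
3 30 xmid 0.5614 tip mean [ 0.5612 -0.2845  0.0692] n 30 zmax 0.0707
deck z 0.029689484871134486
[ 0.55611679 -0.22111854  0.23232923]
move mm [111.6  12.4  82.4] yaw now -6.85 az 0.008
```

View pics/w3.png

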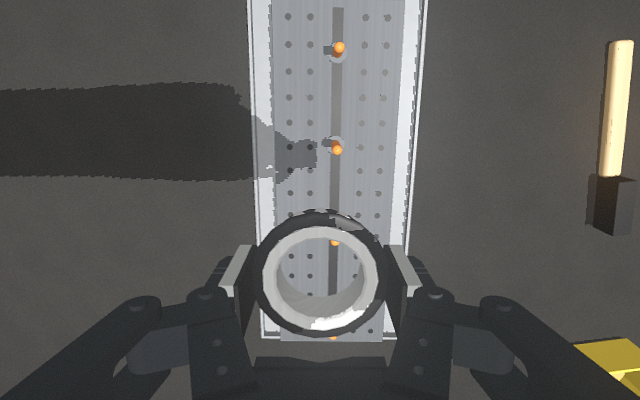

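The wrist picture shows the large cone held level over the rack, with pegs 1–3 at (339,47), (337,149) and (334,242). Their tips are at z ≈ 0.071, as described.

>>> apply_moves:
  targets:
    - [0,35,5,0,0,0,0.01]
    - [0,40,5,15,0,0,0]
    - [0,34,5,40,0,0,0]
    - [0,0,0,40,0,0,0]
    - [0,0,0,17,0,0,0]
    - [0,0,0,0,0,0,0]
    - [0,0,0,0,0,0,0]

```text
time_s: 8.8
tool_pos: [0.586, -0.1165, 0.1229]
orientation: [2.361, 2.069, 0.002]
wrist_force: [0.1, -0.4, -2.2]
finger_gap: 0.63
```

```bash
python3 -c "
from plan import *
plan(.584,-.1145,.0305,-7.4)"
```

```text
move mm [ 1.8 -2.5 92.4] yaw now -7.54 az -0.002
```

>>> apply_moves:
  targets:
    - [0,2,-2,30,0,0,0]
    - [0,0,0,35,0,0,0]
    - [0,0,0,18,0,0,0]
    - [0,0,0,4,0,0,0]
    - [0,0,0,2,0,0,0]
    - [0,0,0,1,0,0,0]
    - [0,0,0,0,0,0,0]

```text
time_s: 9.68
tool_pos: [0.5839, -0.114, 0.032]
orientation: [2.361, 2.071, 0.001]
wrist_force: [0.2, 0.6, -2.4]
finger_gap: 0.627
```

>>> apply_moves:
  targets:
    - [0,0,0,1,0,0,0]
    - [0,0,0,0.7,0,0,0]
    - [0,0,0,0,0,0,0]

```text
time_s: 10.05
tool_pos: [0.5838, -0.114, 0.0305]
orientation: [2.361, 2.071, -0.0]
wrist_force: [-3.6, -0.6, 7.5]
finger_gap: 0.629
```

>>> apply_moves:
  targets:
    - [1,0,0,0,0,0,0]
    - [1,0,0,0,0,0,0]
    - [1,0,0,0,0,0,0]
    - [1,0,0,0,0,0,0]
    - [1,0,0,-20,0,0,0]
    - [1,0,0,-40,0,0,0]
    - [1,0,0,-50,0,0,0]
    - [1,0,0,-40,0,0,0]
    - [1,0,0,0,0,0,0]
    - [1,0,0,0,0,0,0]

```text
time_s: 11.3
tool_pos: [0.5833, -0.1139, 0.1799]
orientation: [2.362, 2.071, -0.0]
wrist_force: [-0.1, -0.4, -0.6]
finger_gap: 0.999
```

```bash
python3 -c "
from rings import *
from plan import *
im,d,p=shot('wrist','w4'); shot('top','t1'); G['x']=(.584,-.1145); rings('w4',['x'],.034) if 0 else None
C=cloud(d,p); m=(np.linalg.norm(C[...,:2]-G['x'],axis=-1)<.045)&(C[...,2]>.036)&(C[...,2]<.056)&(d>0); q=C[m]; print(cv2.minEnclosingCircle(q[:,:2].astype(np.float32)*1000),np.percentile(q[:,2],90))
plan(.5255,.280,.10,4.3)"
```

```text
((583.3585205078125, -114.72447967529297), 28.52181053161621) 0.048287961177408474
move mm [ 383.  -108.2   79. ] yaw now -7.5 az -0.206
```

View pics/w4.png

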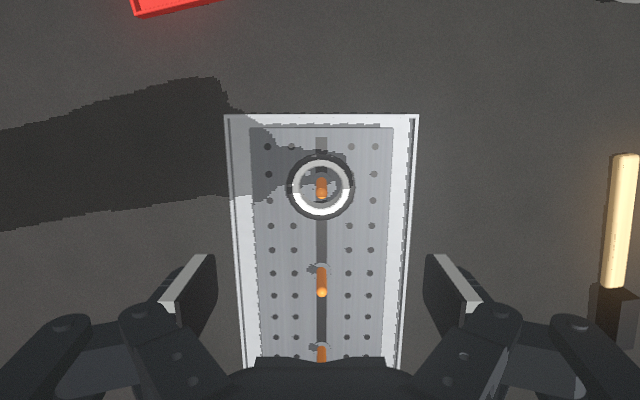

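Cone_large sits flat over peg 1 at (321,187), its centre within 1 mm of the peg and its top at z = 0.048. Next is cone_largest.

>>> apply_moves:
  targets:
    - [1,45,-14,-20,0,0,0]
    - [1,55,-14,0,0,0,0]
    - [1,55,-14,0,0,0,0]
    - [1,55,-14,0,0,0,-0.05]
    - [1,55,-10,0,0,0,-0.05]
    - [1,55,-5,0,0,0,-0.05]
    - [1,55,0,20,0,0,-0.05]
    - [1,20,0,30,0,0,0]
    - [1,0,0,0,0,0,0]
    - [1,0,0,0,0,0,0]

```text
time_s: 12.65
tool_pos: [0.5445, 0.2864, 0.1497]
orientation: [2.144, 2.296, -0.001]
wrist_force: [-0.1, -0.4, 0.4]
finger_gap: 1.004
```

```bash
python3 -c "
from plan import *
plan(.5252,.2797,.005,4.3)"
```

```text
move mm [ -5.3 -19.7 144.7] yaw now 3.9 az -0.007
```

>>> apply_moves:
  targets:
    - [1,-5,-20,15,0,0,0]
    - [1,0,0,40,0,0,0]
    - [1,0,0,40,0,0,0]
    - [1,0,0,0,0,0,0]
    - [1,0,0,0,0,0,0]

```text
time_s: 13.28
tool_pos: [0.5258, 0.281, 0.0567]
orientation: [2.144, 2.295, 0.003]
wrist_force: [-0.1, -0.1, -0.2]
finger_gap: 0.998
```

```bash
python3 -c "
from plan import *
plan(.5252,.2797,.0045,4.3)"
```

```text
move mm [-1.3 -0.8 52.2] yaw now 3.89 az -0.007
```

>>> apply_moves:
  targets:
    - [1,-1,-1,22,0,0,0]
    - [1,0,0,18,0,0,0]
    - [1,0,0,12,0,0,0]
    - [1,0,0,0,0,0,0]
    - [0,0,0,0,0,0,0]
    - [0,0,0,0,0,0,0]
    - [0,0,0,0,0,0,0]
    - [0,0,0,0,0,0,0]
    - [0,0,0,0,0,0,0]
    - [0,0,0,0,0,0,0]

```text
time_s: 14.52
tool_pos: [0.5244, 0.2804, 0.0038]
orientation: [2.143, 2.296, 0.003]
wrist_force: [0.4, 0.1, 5.1]
finger_gap: 0.7
```

>>> apply_moves:
  targets:
    - [0,0,0,-15,0,0,0]
    - [0,0,0,-30,0,0,0]
    - [0,0,0,-45,0,0,0]
    - [0,0,0,-50,0,0,0]
    - [0,0,0,-30,0,0,0]
    - [0,0,0,0,0,0,0]

```text
time_s: 15.28
tool_pos: [0.5244, 0.2807, 0.1755]
orientation: [2.142, 2.296, 0.006]
wrist_force: [-0.0, 0.4, -2.8]
finger_gap: 0.7
```

```bash
python3 -c "
from held import *
shot('wrist','w5');held('w5',20); plan(.573,-.1972,.18,-7.4)"
```

```text
x range -28.7 30.9 mid 1.1 ymid [-25.5  25.5] z -21.5
move mm [-479.4   16.2   -6.6] yaw now 3.95 az 0.198
```

>>> apply_moves:
  targets:
    - [0,-30,0,-15,0,0,0.05]
    - [0,-50,0,-10,0,0,0.05]
    - [0,-55,10,0,0,0,0.05]
    - [0,-55,10,0,0,0,0.05]
    - [0,-55,10,0,0,0,0]
    - [0,-55,10,0,0,0,0]
    - [0,-55,10,0,0,0,0]
    - [0,-50,10,0,0,0,0]
    - [0,-50,10,0,0,0,0]
    - [0,0,0,0,0,0,0]

```text
time_s: 16.58
tool_pos: [0.5537, -0.1855, 0.1951]
orientation: [-2.368, -2.061, 0.004]
wrist_force: [-0.7, 0.9, -2.3]
finger_gap: 0.7
```

```bash
python3 -c "
from plan import *
plan(.573,-.1972,.105,-7.4)"
```

```text
move mm [-8.8 21.  90. ] yaw now -7.93 az -0.009
```

>>> apply_moves:
  targets:
    - [0,-10,21,10,0,0,-0.009]
    - [0,0,0,40,0,0,0]
    - [0,0,0,38,0,0,0]
    - [0,0,0,0,0,0,0]
    - [0,0,0,0,0,0,0]

```text
time_s: 17.2
tool_pos: [0.5754, -0.1923, 0.1106]
orientation: [2.352, 2.082, 0.001]
wrist_force: [0.3, 0.2, -1.8]
finger_gap: 0.702
```

```bash
python3 -c "
from plan import *
plan(.573,-.1972,.032,-7.4)"
```

```text
move mm [-5.1 -1.8 78.6] yaw now -6.95 az 0.008
```

>>> apply_moves:
  targets:
    - [0,-6,-2,20,0,0,0]
    - [0,0,0,30,0,0,0]
    - [0,0,0,20,0,0,0]
    - [0,0,0,6,0,0,0]
    - [0,0,0,2,0,0,0]
    - [0,0,0,0,0,0,0]

```text
time_s: 17.95
tool_pos: [0.5728, -0.1987, 0.0324]
orientation: [2.352, 2.081, 0.001]
wrist_force: [0.2, -0.4, -3.2]
finger_gap: 0.7
```

>>> apply_moves:
  targets:
    - [0,0,0,1,0,0,0]
    - [0,0,0,1,0,0,0]
    - [0,0,0,0.5,0,0,0]
    - [0,0,0,0,0,0,0]

```text
time_s: 18.45
tool_pos: [0.5725, -0.1987, 0.0298]
orientation: [2.352, 2.081, -0.0]
wrist_force: [-3.7, 0.0, 5.6]
finger_gap: 0.699
```

Contact again, at +5.6 N. I release and go back for cone_medium.

>>> apply_moves:
  targets:
    - [1,0,0,0,0,0,0]
    - [1,0,0,0,0,0,0]
    - [1,0,0,0,0,0,0]
    - [1,0,0,0,0,0,0]
    - [1,0,0,-20,0,0,0]
    - [1,0,0,-40,0,0,0]
    - [1,0,0,-50,0,0,0]
    - [1,0,0,-50,0,0,0]
    - [1,0,0,0,0,0,0]
    - [1,0,0,0,0,0,0]

```text
time_s: 19.7
tool_pos: [0.5721, -0.1986, 0.1897]
orientation: [2.352, 2.081, -0.0]
wrist_force: [-1.1, 0.1, -0.5]
finger_gap: 0.997
```

```bash
cat > placed.py <<'E'
from h import *
def placed(tag,*gs):
    z=np.load(f'pics/{tag}.npz'); d=z['d']; p={k:z[k] for k in ['fov_y','cx','cy','distortion','pose']}; C=cloud(d,p)
    for g in gs:
        m=(np.linalg.norm(C[...,:2]-np.array(g),axis=-1)<.04)&(C[...,2]>.036)&(C[...,2]<.056)&(d>0); q=C[m]
        if len(q)>20: c,r=cv2.minEnclosingCircle(q[:,:2].astype(np.float32)*1000); print('placed',np.round(c,1),round(2*r,1),'top',np.percentile(q[:,2],90).round(4))
E
python3 -c "
from placed import *; from plan import *
shot('wrist','w6'); placed('w6',(.584,-.1145),(.573,-.1972)); plan(.531,.1905,.15,4.3)"
```

```text
placed [ 583.3 -114.6] 56.8 top 0.0482
placed [ 572.1 -199. ] 63.2 top 0.0502
move mm [381.2 -87.8  38.9] yaw now -6.99 az -0.197
```

>>> apply_moves:
  targets:
    - [1,45,-14,0,0,0,0]
    - [1,55,-14,0,0,0,0]
    - [1,55,-14,0,0,0,0]
    - [1,55,-14,0,0,0,-0.05]
    - [1,55,-10,0,0,0,-0.05]
    - [1,55,-5,0,0,0,-0.05]
    - [1,55,0,20,0,0,-0.05]
    - [1,15,0,30,0,0,0]
    - [1,0,0,0,0,0,0]
    - [1,0,0,0,0,0,0]

```text
time_s: 21.0
tool_pos: [0.5301, 0.1963, 0.1394]
orientation: [2.134, 2.305, -0.001]
wrist_force: [0.8, -0.5, -0.1]
finger_gap: 1.0
```

```bash
python3 -c "
from plan import *
plan(.531,.1905,.055,4.3)"
```

```text
move mm [-5.8  0.5 84.4] yaw now 4.41 az 0.002
```

>>> apply_moves:
  targets:
    - [1,-6,0,15,0,0,0]
    - [1,0,0,40,0,0,0]
    - [1,0,0,27,0,0,0]
    - [1,0,0,0,0,0,0]
    - [1,0,0,0,0,0,0]

```text
time_s: 21.62
tool_pos: [0.5309, 0.191, 0.0582]
orientation: [2.134, 2.305, 0.002]
wrist_force: [0.2, 0.6, 0.5]
finger_gap: 1.003
```

```bash
python3 -c "
from plan import *
plan(.531,.1905,.0045,4.3)"
```

```text
move mm [-0.5  0.  53.7] yaw now 4.42 az 0.002
```

>>> apply_moves:
  targets:
    - [1,0,0,22,0,0,0]
    - [1,0,0,18,0,0,0]
    - [1,0,0,13,0,0,0]
    - [1,0,0,0,0,0,0]
    - [0,0,0,0,0,0,0]
    - [0,0,0,0,0,0,0]
    - [0,0,0,0,0,0,0]
    - [0,0,0,0,0,0,0]
    - [0,0,0,0,0,0,0]
    - [0,0,0,0,0,0,0]

```text
time_s: 22.88
tool_pos: [0.5306, 0.1915, 0.0051]
orientation: [2.132, 2.306, 0.001]
wrist_force: [-1.9, -1.1, 6.4]
finger_gap: 0.574
```

>>> apply_moves:
  targets:
    - [0,0,0,-15,0,0,0]
    - [0,0,0,-30,0,0,0]
    - [0,0,0,-45,0,0,0]
    - [0,0,0,-50,0,0,0]
    - [0,0,0,-40,0,0,0]
    - [0,0,0,0,0,0,0]

```text
time_s: 23.62
tool_pos: [0.5314, 0.1923, 0.188]
orientation: [2.13, 2.304, 0.007]
wrist_force: [-0.0, -0.2, -2.1]
finger_gap: 0.573
```

```bash
python3 -c "
from held import *
shot('wrist','w7');held('w7',17); plan(.5612,-.284,.19,-7.4)"
```

```text
x range -24.1 24.3 mid 0.1 ymid [-23.6  25. ] z -17.3
move mm [-476.5   -6.6   -4.2] yaw now 4.47 az 0.207
```

>>> apply_moves:
  targets:
    - [0,-30,0,-10,0,0,0.05]
    - [0,-50,0,0,0,0,0.05]
    - [0,-55,10,0,0,0,0.05]
    - [0,-55,10,0,0,0,0.05]
    - [0,-55,10,0,0,0,0]
    - [0,-55,10,0,0,0,0]
    - [0,-55,10,0,0,0,0]
    - [0,-55,14,0,0,0,0]
    - [0,-50,14,0,0,0,0]
    - [0,0,0,0,0,0,0]

```text
time_s: 24.92
tool_pos: [0.5716, -0.2798, 0.1916]
orientation: [-2.358, -2.072, 0.004]
wrist_force: [-0.4, -0.1, -1.4]
finger_gap: 0.57
```

```bash
python3 -c "
from pegs import *
shot('wrist','w8'); pegs('w8')
plan(.5612,-.284,.105,-7.4)"
```

```text
2 119 xmid 0.5733 tip mean [ 0.5732 -0.1978  0.0688] n 104 zmax 0.0716
3 175 xmid 0.5624 tip mean [ 0.5622 -0.283   0.0688] n 85 zmax 0.0708
4 40 xmid 0.5486 tip mean [nan nan nan] n 0 zmax 0.0415
deck z 0.02969734639221497
move mm [-9.1 -9.7 87.1] yaw now -7.18 az 0.004pegs.py:9: RuntimeWarning: Mean of empty slice.
  t=q[q[:,2]>.066]; print(k,len(q),'xmid',((q[:,0].min()+q[:,0].max())/2).round(4),'tip mean',t.mean(0).round(4),'n',len(t),'zmax',q[:,2].max().round(4))
  ret = um.true_divide(
```

>>> apply_moves:
  targets:
    - [0,-8,-9,10,0,0,0]
    - [0,0,0,40,0,0,0]
    - [0,0,0,37,0,0,0]
    - [0,0,0,0,0,0,0]
    - [0,0,0,0,0,0,0]

```text
time_s: 25.6
tool_pos: [0.5639, -0.2809, 0.1085]
orientation: [2.351, 2.082, 0.001]
wrist_force: [-0.9, -0.7, -0.3]
finger_gap: 0.573
```

```bash
python3 -c "
from plan import *
plan(.562,-.2835,.033,-7.4)"
```

```text
move mm [-2.7 -1.7 75.5] yaw now -6.94 az 0.008
```

>>> apply_moves:
  targets:
    - [0,-3,-2,20,0,0,0]
    - [0,0,0,30,0,0,0]
    - [0,0,0,19,0,0,0]
    - [0,0,0,5,0,0,0]
    - [0,0,0,1,0,0,0]
    - [0,0,0,0,0,0,0]

```text
time_s: 26.35
tool_pos: [0.5618, -0.2842, 0.033]
orientation: [2.352, 2.081, 0.001]
wrist_force: [0.5, -0.2, -1.4]
finger_gap: 0.57
```

>>> apply_moves:
  targets:
    - [0,0,0,1,0,0,0]
    - [0,0,0,1,0,0,0]
    - [0,0,0,0,0,0,0]

```text
time_s: 26.72
tool_pos: [0.5615, -0.2843, 0.0312]
orientation: [2.352, 2.081, -0.0]
wrist_force: [-2.9, 0.1, 5.9]
finger_gap: 0.572
```

>>> apply_moves:
  targets:
    - [1,0,0,0,0,0,0]
    - [1,0,0,0,0,0,0]
    - [1,0,0,0,0,0,0]
    - [1,0,0,0,0,0,0]
    - [1,0,0,-20,0,0,0]
    - [1,0,0,-40,0,0,0]
    - [1,0,0,-50,0,0,0]
    - [1,0,0,-50,0,0,0]
    - [1,0,0,0,0,0,0]
    - [1,0,0,0,0,0,0]

```text
time_s: 27.98
tool_pos: [0.5611, -0.284, 0.1907]
orientation: [2.352, 2.081, -0.0]
wrist_force: [0.1, 0.5, -0.1]
finger_gap: 0.999
```

```bash
python3 -c "
from placed import *; from plan import *
shot('wrist','w9'); placed('w9',(.573,-.1972),(.562,-.2835)); plan(.5369,.1003,.14,4.3)"
```

```text
placed [ 571.9 -198.7] 63.0 top 0.0502
placed [ 560.8 -285.5] 51.8 top 0.0472
move mm [378.5 -70.3  49.9] yaw now -6.99 az -0.197
```

>>> apply_moves:
  targets:
    - [1,45,-10,0,0,0,0]
    - [1,55,-10,0,0,0,0]
    - [1,55,-10,0,0,0,0]
    - [1,55,-10,0,0,0,-0.05]
    - [1,55,-8,0,0,0,-0.05]
    - [1,55,-5,0,0,0,-0.05]
    - [1,50,0,20,0,0,-0.05]
    - [1,12,0,30,0,0,0]
    - [1,0,0,0,0,0,0]
    - [1,0,0,0,0,0,0]

```text
time_s: 29.28
tool_pos: [0.5372, 0.1007, 0.1405]
orientation: [2.135, 2.305, -0.0]
wrist_force: [0.4, -0.3, 0.2]
finger_gap: 1.004
```

```bash
python3 -c "
from plan import *
plan(.5369,.1003,.055,4.3)"
```

```text
move mm [-0.4 -0.3 85.5] yaw now 4.4 az 0.002
```

>>> apply_moves:
  targets:
    - [1,0,0,25,0,0,0]
    - [1,0,0,40,0,0,0]
    - [1,0,0,35,0,0,0]
    - [1,0,0,22,0,0,0]
    - [1,0,0,0,0,0,0]
    - [1,0,0,0,0,0,0]

```text
time_s: 30.02
tool_pos: [0.5379, 0.1018, 0.0196]
orientation: [2.133, 2.305, 0.002]
wrist_force: [0.1, 0.3, 0.3]
finger_gap: 0.998
```

```bash
python3 -c "
from plan import *
plan(.5369,.1003,.005,4.3)"
```

```text
move mm [-1.4 -1.2 14.6] yaw now 4.44 az 0.002
```

>>> apply_moves:
  targets:
    - [1,-1,-1,10,0,0,0]
    - [1,0,0,4,0,0,0]
    - [1,0,0,0,0,0,0]
    - [0,0,0,0,0,0,0]
    - [0,0,0,0,0,0,0]
    - [0,0,0,0,0,0,0]
    - [0,0,0,0,0,0,0]
    - [0,0,0,0,0,0,0]
    - [0,0,0,0,0,0,0]
    - [0,0,0,0,0,0,0]

```text
time_s: 31.28
tool_pos: [0.5362, 0.1007, 0.0047]
orientation: [2.133, 2.306, 0.0]
wrist_force: [-1.4, -0.4, 6.1]
finger_gap: 0.476
```

>>> apply_moves:
  targets:
    - [0,0,0,-15,0,0,0]
    - [0,0,0,-30,0,0,0]
    - [0,0,0,-45,0,0,0]
    - [0,0,0,-50,0,0,0]
    - [0,0,0,-40,0,0,0]
    - [0,0,0,0,0,0,0]

```text
time_s: 32.02
tool_pos: [0.5373, 0.1015, 0.1879]
orientation: [2.13, 2.304, 0.006]
wrist_force: [-0.2, 0.5, -0.6]
finger_gap: 0.474
```

```bash
python3 -c "
from held import *
shot('wrist','w10');held('w10',15); plan(.5480,-.3875,.19,-7.4)"
```

```text
x range -19.8 21.0 mid 0.6 ymid [-21.9  22. ] z -15.6
move mm [-487.8  -26.6   -4. ] yaw now 4.47 az 0.207
```

>>> apply_moves:
  targets:
    - [0,-30,0,-10,0,0,0.05]
    - [0,-50,0,0,0,0,0.05]
    - [0,-55,5,0,0,0,0.05]
    - [0,-55,5,0,0,0,0.05]
    - [0,-55,9,0,0,0,0]
    - [0,-55,10,0,0,0,0]
    - [0,-55,10,0,0,0,0]
    - [0,-55,10,0,0,0,0]
    - [0,-58,10,0,0,0,0]
    - [0,0,0,0,0,0,0]

```text
time_s: 33.33
tool_pos: [0.5567, -0.3772, 0.1914]
orientation: [-2.359, -2.071, 0.004]
wrist_force: [-0.3, 0.4, -0.9]
finger_gap: 0.48
```

```bash
python3 -W ignore -c "
from pegs import *
shot('wrist','w11'); pegs('w11')
plan(.548,-.3875,.105,-7.4)"
```

```text
3 134 xmid 0.5621 tip mean [ 0.5619 -0.2842  0.0688] n 114 zmax 0.0711
4 185 xmid 0.5485 tip mean [ 0.5484 -0.3876  0.0686] n 86 zmax 0.0715
deck z 0.029692166463092473
move mm [-15.3  -7.8  86.9] yaw now -7.19 az 0.004
```

>>> apply_moves:
  targets:
    - [0,-15,-7,10,0,0,0]
    - [0,0,0,40,0,0,0]
    - [0,0,0,35,0,0,0]
    - [0,0,0,0,0,0,0]
    - [0,0,0,0,0,0,0]

```text
time_s: 34.0
tool_pos: [0.551, -0.3854, 0.1105]
orientation: [2.351, 2.082, 0.001]
wrist_force: [-0.6, 0.1, -0.8]
finger_gap: 0.479
```

```bash
python3 -c "
from plan import *
plan(.5484,-.388,.033,-7.4)"
```

```text
move mm [-2.9 -2.3 77.5] yaw now -6.95 az 0.008
```

>>> apply_moves:
  targets:
    - [0,-3,-2,20,0,0,0]
    - [0,0,0,30,0,0,0]
    - [0,0,0,20,0,0,0]
    - [0,0,0,6,0,0,0]
    - [0,0,0,1,0,0,0]
    - [0,0,0,0,0,0,0]

```text
time_s: 34.75
tool_pos: [0.5488, -0.3884, 0.0331]
orientation: [2.352, 2.081, 0.001]
wrist_force: [0.5, 0.6, 0.1]
finger_gap: 0.479
```

>>> apply_moves:
  targets:
    - [0,0,0,1,0,0,0]
    - [0,0,0,1,0,0,0]
    - [0,0,0,0,0,0,0]

```text
time_s: 35.12
tool_pos: [0.5484, -0.3884, 0.0308]
orientation: [2.352, 2.081, 0.0]
wrist_force: [-0.9, 0.4, 4.2]
finger_gap: 0.477
```

Contact at +4.2 N. I release, lift, and back off clear of the rack.

>>> apply_moves:
  targets:
    - [1,0,0,0,0,0,0]
    - [1,0,0,0,0,0,0]
    - [1,0,0,0,0,0,0]
    - [1,0,0,0,0,0,0]
    - [1,0,0,-20,0,0,0]
    - [1,0,0,-40,0,0,0]
    - [1,0,0,-50,0,0,0]
    - [1,0,0,-50,0,0,0]
    - [1,0,0,0,0,0,0]
    - [1,0,0,0,0,0,0]

```text
time_s: 36.38
tool_pos: [0.5481, -0.3881, 0.1908]
orientation: [2.352, 2.081, -0.0]
wrist_force: [-0.9, 0.2, -0.5]
finger_gap: 1.0
```

```bash
python3 -c "
from placed import *; from plan import *
shot('wrist','w12'); placed('w12',(.562,-.2835),(.5484,-.388)); im,_,_=shot('scene','s1')
cv2.imwrite('pics/s1c.png',cv2.resize(im[150:270,140:500],None,fx=2.2,fy=2.2,interpolation=cv2.INTER_CUBIC))"
```

```text
placed [ 561.1 -285.6] 51.7 top 0.0473
placed [ 547.8 -388.8] 44.0 top 0.0453
```

View pics/s1c.png

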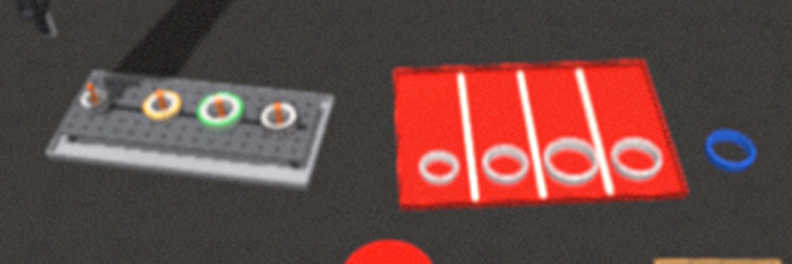

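View pics/w12.png

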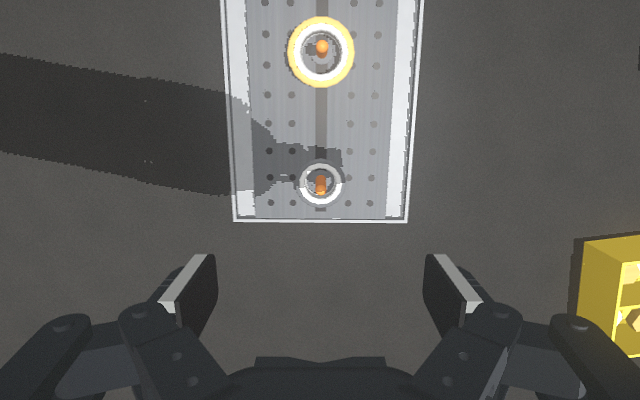

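The scene crop, seen from the far side, shows the cones small, brass, green, black at (93,97), (162,103), (219,110) and (279,115). The races lie in the same order at (438,167) to (637,157), and the blue ring is untouched. The wrist view shows the medium (321,50) and small (320,184) cones flat, with the pegs up through their bores. The arm is clear, so I hand in.

```bash
python3 -c "
from bench import *
print(job_done())"
```

```text
the job is handed in; nothing more can be done
None
```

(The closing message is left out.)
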